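# Secure a tube block on the platform mixer with its swing-over retaining bar

## Robot

A 7-joint arm with a two-finger parallel gripper is mounted at the origin on the work surface. World frame = base frame: x ahead of the robot, y to its left, z up, the work surface at z = 0. Lengths are in mm, angles in rad, forces in N, time in s.
With the tool pointing down it reaches from about 400 to 850 mm from the base axis. Payload 4.5 kg.
Tool frame: the origin (TCP) lies midway between the tips of the shut fingers; the grasp point (between the pads) lies 19 mm behind it (manip.grip_point_offset is the distance from the TCP to the grasp point, in mm); z points along the fingers, y is the direction in which the jaws open and shut (so a half turn about z gives the same grasp; the last joint's range is limited). The gripper opens to 85 mm and grips with 20 to 120 N. Pads are 22 mm wide; open, the fingers measure 114 mm over their backs; the gripper's body (76 mm by 85 mm) begins 54 mm behind the grasp point. The pads swing forward as they close: fully open they stand 13 mm farther back than shut.
Start: joints at [-1.244, 0.689, -0.195, 1.565, 0.157, 0.902, -0.215], TCP at [180.376, 598.43, 231.317] pointing down, gripper open.
Joint ranges: [-3.01, 3.01], [-0.46, 2.08], [-1.47, 1.51], [0.13, 2.56], [-1, 4.14], [0.04, 2.09], [-2.66, 2.66]. Speed limits (rad/s): [2.57, 2.57, 3.14, 3.14, 3.14, 3.14, 3.14].

## Interface

Orientations are given as a unit quaternion [w, x, y, z].
In Python, from bench import manip gives the robot as it stands. The module is installed in compiled form; this text tells all that it offers.
- The arm moves only by the tool carry_out, never from a script. Its argument "increments" is a list of rows, each a list of 5 numbers: the finger opening in cm, from 0 to 8.54, then the shift along the world's x, y, z in cm, then the turn about the world's z in degrees. A call has 1 to 20 rows; each row is the pose to reach, as a shift and turn from the pose measured when the call began; what a row does not reach only later rows make up. A row lasts 1/8 s, in which the tool goes at most 62.5 mm and 10.7 degrees, less where a joint would pass 70% of its speed; a pose out of reach is approached as far as the arm can. A call with a gripper value outside its range is refused whole. The fingers move at their own pace and stop on an object; the grip force is fixed at half the most. Time passes only in rows, so rows that repeat a pose let the fingers close. It gives the time, the measured TCP pose, the force and the opening at its end, in the units of the state.
- manip.observe(): the state, without advancing time (a new reading comes with each control period).
- manip.snapshot(name): name is "side" or "top" or "wrist"; returns a dict with "color" (400x640x3 uint8, red, green, blue), "mtx" (3x3 intrinsics, pixels), "R" (3x3) and "t" (3): a world point X has camera coordinates R X + t. Camera axes: x right, y down, z forward; pixel columns grow to the right and rows downward; lengths in mm; the calibration is good to about 2 mm. A picture is of the moment at which its call begins. There is no depth.
- manip.job_done(): hands the job in, once; it reports no verdict.
The state is a dict: "clock": time; "qpos": joint angles; "joint_vel": joint speeds; "joint_efforts": joint torques, N m; "ee_pos": TCP position; "tool_rot": TCP orientation; "contact_force": force on the tool from outside, world axes, zero at the start; "moment": the same for the moment, N m; "finger_gap": opening from 0.0 (shut) to 1.0 (fully open).
Only numpy, scipy, OpenCV 4.12 (cv2) and the standard library are available. Lean on these libraries where they do the work, as an engineer would, in place of code of your own. Each camera call takes 0.05 s, during which the arm holds its last target.

## Task

Get the blue block of sample tubes ready for mixing: slide it fully back, flat against the middle of the fence on the mixer's platform. Then swing the steel retaining bar round on its loose pivot bolt, across the front of the block, until its open slot is fully home on the stud under the orange clamping lever, and turn that lever clockwise until it stops. Keep the tubes upright, leave the other things on the bench where they stand, and let go of everything.

Things in the scene. Friction and masses are not known exactly. Their poses are not given: they have to be found in the camera images.
- mixer: Platform mixer, switched off, fixed on the bench. White housing 235 x 235 mm, carrying a flat dark grey platform 270 mm (x) by 260 mm (y) with small holes. Origin: on the bench under the platform's centre, z up; the platform's top is 90 mm above it. The fence is along the +y edge, the pivot bolt at x -90, y +21 mm, the stud at x +90, y +21 mm, the control panel on the -x side.
- fence (a point): Foot of the fence, mid-length, on its inner face at the platform's top (x 0, y +118 mm in the mixer's frame); axes as the mixer's. The fence is an upright aluminium strip 190 mm long (in x), 40 mm high. It faces -y, towards the tube block.
- pivot (a point): Axis of the pivot bolt, at the platform's top; axes as the mixer's. Shank 8 mm; its low round head, 19 mm wide, 8 to 14 mm above the platform, keeps the bar from lifting off.
- stud (a point): Point on the axis of the stud (8 mm shank) that the bar's slot must take, 2.5 mm above the platform's top; axes as the mixer's. On it sits the lever's round hub, 20 mm wide, 7.5 to 33 mm above the platform: the bar's 5 mm thick end slides in beneath.
- bar: Loose steel bar, 220 g, flat on the platform, its 11 mm eye round the 8 mm pivot bolt: swings freely, stays where left. Channel 30 mm wide, 196 mm from eye to tip. Origin: eye's centre, underside; +x to the slotted end, +y the side (rubber strip) that goes to the block. Starts swung out, +x about along the mixer's -y, tip overhanging the platform. Closes counter-clockwise seen from above.
- bar_wall (a point): Mid-length of the bar's outer upright wall, the one to push: 90 mm from the eye, on its outer face (15 mm from the centre line), 12.5 mm above the underside; axes as the bar's, the face looks to -y. Both walls are 25 mm high and run 29 to 151 mm from the eye; the bar's ends are flat, 5 mm thick. Closed, the bar's +x points along the mixer's +x, 2 mm clear of a block at the fence.
- bar_slot (a point): Point of the bar where the stud's axis lies when the slot is home: on the centre line, 180 mm from the eye, half-way through the 5 mm thickness; axes as the bar's. The slot is 11 mm wide, open to the bar's +y edge, with rounded prongs; its closed end lies 5.5 mm from this point towards -y.
- clamp_lever (a joint): Angle of the clamping lever about the stud, rad, growing clockwise seen from above: 0 to 0.35 slack (as found), 1.4 tight, where it stops dead. Stiff, 0.12 N m (2.6 N at 46 mm out); stays where left. At value q the arm points to -75 degrees - q in the mixer's frame (from x, counter-clockwise positive): away from the fence when slack, back beside the closed bar when tight.
- lever_arm (a point): Point on the axis of the lever's orange arm, 46 mm out from the stud and 46 mm above the platform; x outwards along the arm seen from above, z up. The arm is a round bar 12 mm thick whose axis rises from 30 mm above the platform at the hub to 52 mm at its end, 62 mm out.
- rack_mid (a point): Centre, half-way up, of the blue tube block: solid, 110 mm (x) by 80 mm (y), 48 mm high, loose on the platform, 450 g. Its 15 upright tubes stay in it; their cream caps reach 78 mm above its underside, 9 mm inside its long faces. Starts 20 to 34 mm short of the fence, a little askew, +y face towards the fence. Against the fence this point is at y +78 mm in the mixer's frame.
- reagent: White jar with a blue cap, 60 mm across, 95 mm high; bystander standing on the bench. Origin: centre of its underside.
- tip_box: Grey box of pipette tips with a pale frosted lid, 122 x 84 mm, 58 mm high; bystander. Origin: centre of its underside.
- cap_tray: White open tray 75 x 75 mm, 28 mm high, with some cream caps fixed in it; bystander. Origin: centre of its underside.

How it is judged:
By the outcome, as a careful person would: the job done as asked, in the order asked, and still so for the second after the job is handed in, with the robot touching nothing.
It also fails if it takes over 64 s, if anything falls off the work surface, if the arm or the gripper's body presses on something with over 40 N, if the wrist force passes 120 N, or if a joint passes its speed limit or range.

## Working session

There is one attempt and no reset: what is moved stays moved. The work goes in short steps, Python scripts to look and compute and a tool call to move; the robot and the scene stay as the last step left them, time stands still between calls to the robot, and variables do not carry over. Pictures are saved under pics/ and viewed, and the job is handed in when it is done.

Besides the shell and the picture viewer there is one more tool, called as name(argument=value, ...) on one line, values as JSON. carry_out: Moves the arm, as the interface text tells. Its arguments: {"type":"object","properties":{"increments":{"type":"array","items":{"type":"array","items":{"type":"number"}}}},"required":["increments"]}

```bash
mkdir -p pics
cat > h.py <<'E'
import numpy as np, cv2
from bench import manip
def snap(n,f):
    s=manip.snapshot(n); cv2.imwrite('pics/'+f+'.png',cv2.cvtColor(s['color'],cv2.COLOR_RGB2BGR)); np.savez('pics/'+f+'.npz',**s); return s
def load(f): return dict(np.load('pics/'+f+'.npz'))
def ray(s,u,v,z):
    d=s['R'].T@np.linalg.inv(s['mtx'])@np.array([u,v,1.]); c=-s['R'].T@s['t']
    return c+d*(z-c[2])/d[2]
def proj(s,X):
    p=s['mtx']@(s['R']@np.array(X,float)+s['t']); return p[:2]/p[2]
E
python3 - <<'E'
from h import *
for n in ['side','top','wrist']:
    s=snap(n,n+'0'); print(n,-s['R'].T@s['t'],s['R'].round(2).tolist())
print(manip.observe())
E
```

```text
side [270.57138605 584.22230446 807.32423697] [[-0.86, -0.5, -0.0], [-0.36, 0.62, -0.69], [0.35, -0.6, -0.72]]
top [ 550.01533366   21.0485494  1036.29867381] [[-0.01, -1.0, -0.0], [-1.0, 0.01, -0.07], [0.07, 0.0, -1.0]]
wrist [115.44976541 616.60416264 373.73290634] [[0.29, 0.96, -0.0], [0.92, -0.28, 0.27], [0.26, -0.08, -0.96]]
{'clock': 0.15, 'qpos': array([-1.24417166,  0.68981693, -0.19454507,  1.56610459,  0.1573098 ,
        0.90251667, -0.21508938]), 'joint_vel': array([-0.0008417 , -0.00197428, -0.00050822, -0.00253218, -0.00074559,
        0.00174468,  0.00098167]), 'joint_efforts': array([-1.79832095e-03, -5.39938331e+01, -1.26850270e+00, -1.58718449e+01,
        9.26127483e-03,  6.50583024e-03, -1.66812032e-05]), 'ee_pos': array([180.29516841, 597.90413239, 230.65289282]), 'tool_rot': array([-5.45898843e-05,  1.45842450e-01,  9.89307562e-01, -7.24650090e-04]), 'contact_force': array([ 0.05054302, -0.02210673, -0.26566402]), 'moment': array([ 0.0049375 ,  0.03077721, -0.04842858]), 'finger_gap': 1.0007713441081811}
```

View pics/side0.png

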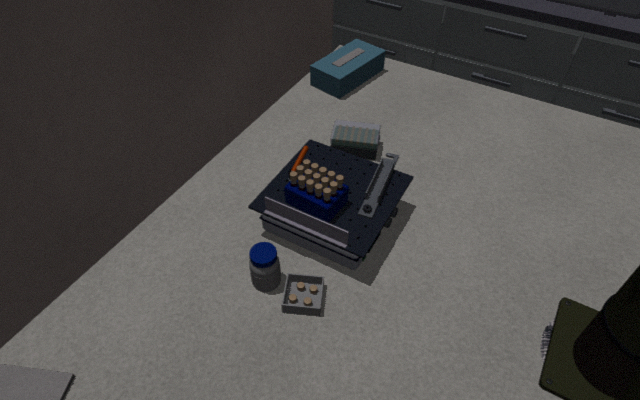

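View pics/top0.png

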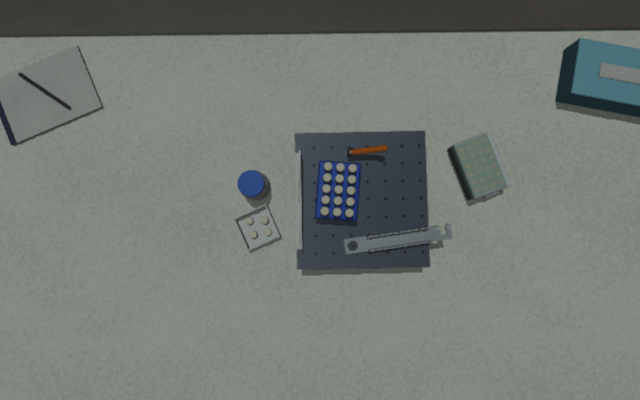

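View pics/wrist0.png

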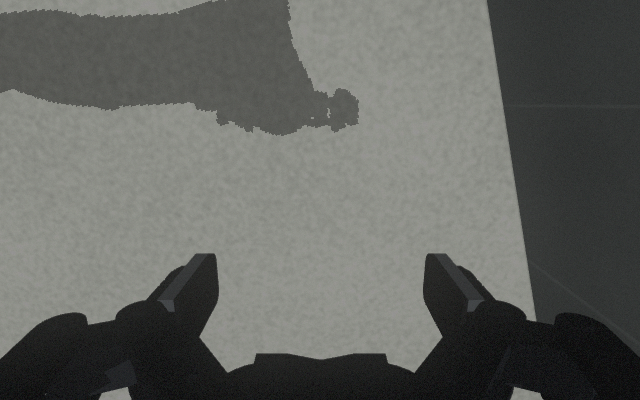

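The side view shows the platform with its fence at the near edge (about 265–350, 205–245), the bar at (380,185) and the lever at (300,160). In the top view the platform spans columns 296–430 and rows 131–270. The fence is on the left (world +y), the lever is at (368,150) and the pivot is at (352,245). The wrist view shows only the bench.

Run:
```python
from h import *
s=load('top0'); im=s['color']
hsv=cv2.cvtColor(im,cv2.COLOR_RGB2HSV)
c=im[100:290,230:520]
cv2.imwrite('pics/c0.png',cv2.cvtColor(cv2.resize(c,None,fx=2.7,fy=2.7,interpolation=cv2.INTER_CUBIC),cv2.COLOR_RGB2BGR))
s2=load('side0')
c=s2['color'][130:270,230:430]
cv2.imwrite('pics/c1.png',cv2.cvtColor(cv2.resize(c,None,fx=4,fy=4,interpolation=cv2.INTER_CUBIC),cv2.COLOR_RGB2BGR))
for n,(x,y) in dict(plat=(400,200),blue=(317,190),bar=(400,240),bench=(200,300),lever=(370,151),fence=(299,200),shadow=(380,270)).items(): print(n,im[y,x],hsv[y,x])
```

```text
plat [50 57 67] [108  65  67]
blue [31 44 81] [112 157  81]
bar [ 98 106 109] [ 98  26 109]
bench [134 139 131] [ 49  15 139]
lever [104  55  23] [ 12 199 104]
fence [118 121 119] [ 70   6 121]
shadow [82 85 79] [45 18 85]
```

View pics/c0.png

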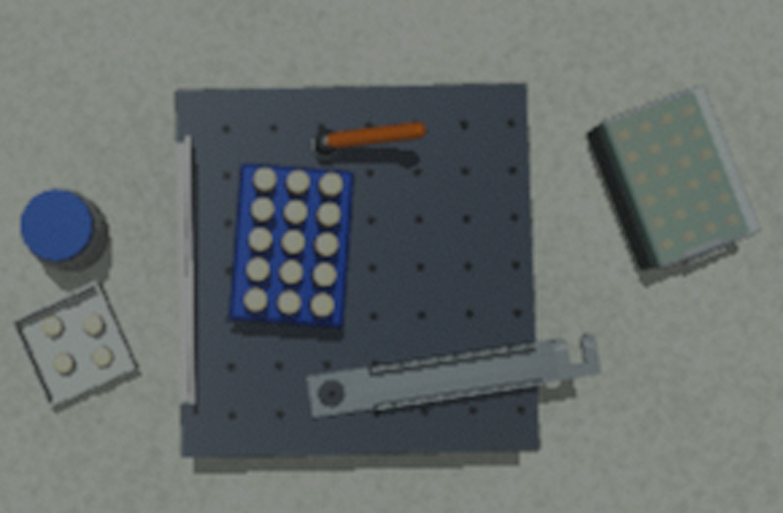

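View pics/c1.png

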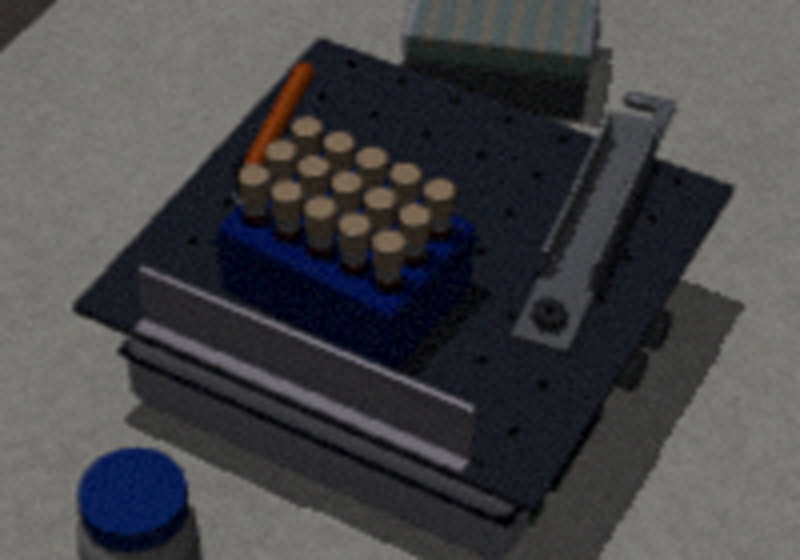

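The enlarged views show the platform corners in the top crop at (176,90), (526,84), (538,448) and (183,457). The pivot head is at (331,392), the hub at (323,140), and the slot opens towards the image's upper right. Next I compute world poses.

Run:
```python
from h import *
s=load('top0'); im=s['color']; hsv=cv2.cvtColor(im,cv2.COLOR_RGB2HSV)
k=lambda x,y:(230+(x+.5)/2.7-.5,100+(y+.5)/2.7-.5)
cs=[ray(s,*k(*p),90) for p in [(176,90),(526,84),(538,448),(183,457)]]
print(np.round(cs,1)); C=np.mean(cs,0)
print('centre',C, [np.linalg.norm(cs[i]-cs[i-1]).round(1) for i in range(4)])
# dark mask refine
m=((hsv[...,0]>98)&(hsv[...,1]>40)).astype(np.uint8); m[:, :285]=0;m[:,440:]=0;m[:120]=0;m[285:]=0
m=cv2.morphologyEx(m,cv2.MORPH_CLOSE,np.ones((9,9)))
c=max(cv2.findContours(m,0,2)[0],key=cv2.contourArea);
r=cv2.minAreaRect(c);print(r);b=cv2.boxPoints(r);w=np.array([ray(s,*p,90) for p in b]);print(w.round(1),w.mean(0))
yaw=[np.degrees(np.arctan2(*(cs[0]-cs[3])[[1,0]])),np.degrees(np.arctan2(*(cs[1]-cs[2])[[1,0]])),np.degrees(np.arctan2(*(cs[0]-cs[1])[[1,0]]))-90,np.degrees(np.arctan2(*(cs[3]-cs[2])[[1,0]]))-90]
print('yaw',yaw)
P=ray(s,*k(331,392),104);print('pivot',P)
H=ray(s,*k(321,141),123);print('hub',H,'dist',np.linalg.norm((P-H)[:2]),'yaw',np.degrees(np.arctan2(*(H-P)[[1,0]])))
# lever
lm=((hsv[...,0]<20)&(hsv[...,1]>150)).astype(np.uint8);c=max(cv2.findContours(lm,0,2)[0],key=cv2.contourArea);r=cv2.minAreaRect(c);print('lever',r)
print('lever tip',ray(s,*k(425,129),142))
# rack: blue
bm=((hsv[...,0]>108)&(hsv[...,1]>120)).astype(np.uint8);bm[:,:300]=0;bm[:,370:]=0
bm=cv2.morphologyEx(bm,cv2.MORPH_CLOSE,np.ones((9,9)))
c=max(cv2.findContours(bm,0,2)[0],key=cv2.contourArea);r=cv2.minAreaRect(c);b=cv2.boxPoints(r);print(r);w=np.array([ray(s,*p,138) for p in b]);print('rack',w.round(1),w.mean(0))
for p in [(241,165),(353,170),(341,327),(231,320)]: print(ray(s,*k(*p),138).round(1))
for p in [(264,180),(331,184),(323,305),(255,300)]: print('cap',ray(s,*k(*p),168).round(1))
for n,p in dict(tipA=(596,335),tipB=(600,372),eye1=(307,377),eye2=(313,418),slot=(580,350)).items():print(n,ray(s,*k(*p),95).round(1))
```

```text
[[ 732.5   68.4   90. ]
 [ 734.5 -190.3   90. ]
 [ 467.6 -192.5   90. ]
 [ 463.4   64.9   90. ]]
centre [599.50334279 -62.36502846  90.        ] [np.float64(269.1), np.float64(258.8), np.float64(266.9), np.float64(257.4)]
((361.70965576171875, 199.72251892089844), (135.1241912841797, 130.48904418945312), 88.69805145263672)
[[ 731.2   68.3   90. ]
 [ 734.7 -192.1   90. ]
 [ 467.3 -191.5   90. ]
 [ 463.8   63.8   90. ]] [599.23558543 -62.89135442  90.        ]
yaw [np.float64(0.7491323804307474), np.float64(0.4594123398491485), np.float64(0.4360322063069475), np.float64(0.9310183213887058)]
pivot [509.94301353 -42.08704679 104.        ]
hub [688.44476072 -36.1925743  123.        ] dist 178.59904410409533 yaw 1.8913300493672816
lever ((368.9878234863281, 149.41075134277344), (5.584678649902344, 34.63401794433594), 82.23483276367188)
lever tip [ 693.30084633 -107.58785201  142.        ]
((337.6047668457031, 190.5686492919922), (42.10694122314453, 58.161582946777344), 4.184916019439697)
rack [[562.   30.2 138. ]
 [671.3  21.3 138. ]
 [664.7 -57.9 138. ]
 [555.5 -48.3 138. ]] [613.36579987 -13.65674706 138.        ]
[669.8  20.9 138. ]
[665.5 -57.3 138. ]
[556.1 -47.3 138. ]
[561.7  28.8 138. ]
cap [655.5   5.5 168. ]
cap [652.3 -39.7 168. ]
cap [570.8 -33.2 168. ]
cap [574.5  12.3 168. ]
tipA [ 548.9 -235.4   95. ]
tipB [ 522.2 -237.6   95. ]
eye1 [520.5 -25.5  95. ]
eye2 [491.  -29.4  95. ]
slot [ 538.2 -223.5   95. ]
```

Mixer: centre about (599.5, -62.5), yaw about 0.7° (sides measure 268 × 258 against 270 × 260). The block is at (613.4, -13.7), yaw about -4.8°. The target is about (598.5, 15.5). I'll grip across the caps, above the fence, and slide the block. First I go over it.

carry_out(increments=[[8.5, 3, -4, 1, 1], [8.5, 6, -8.5, 2, 2], [8.5, 9, -13, 3, 3], [8.5, 12, -17.5, 3, 4], [8.5, 15, -22, 3, 5], [8.5, 18.5, -26.5, 3, 6], [8.5, 22, -31, 3, 7], [8.5, 25, -35.5, 3, 8], [8.5, 28, -40, 3, 9], [8.5, 31, -44, 3, 10], [8.5, 34, -48, 3, 11], [8.5, 37, -52, 3, 12], [8.5, 40, -56, 3, 12], [8.5, 42, -59, 3, 12], [8.5, 43.3, -61.2, 3, 12], [8.5, 43.3, -61.2, 3, 12], [8.5, 43.3, -61.2, 3, 12]])

```text
clock: 2.28
ee_pos: [612.6, -12.6, 260.4]
tool_rot: [-0.001, 0.041, 0.999, -0.0]
contact_force: [0.1, -0.0, 0.9]
finger_gap: 0.993
```

Run:
```python
from h import *
s=snap('wrist','w1');snap('top','t1');o=manip.observe();print(o['clock'],o['ee_pos'],o['tool_rot'])
```

```text
2.375 [612.63326747 -12.2081033  260.69761507] [-3.10829176e-04  4.03707453e-02  9.99184694e-01 -2.30374641e-04]
```

View pics/w1.png

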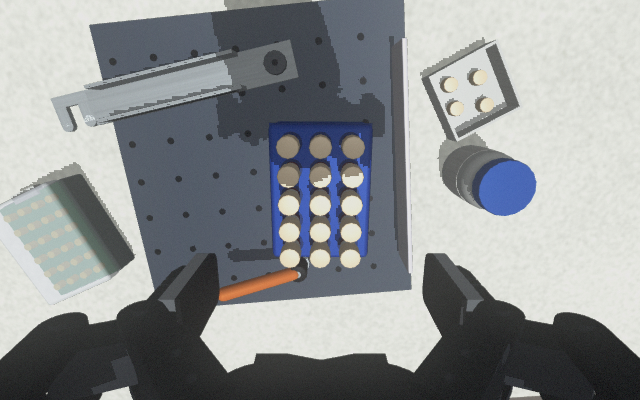

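The wrist view shows the caps in a 3 × 5 grid around (320,205), the fence's inner edge near column 395–412, the pivot head at (275,62) and the hub at (300,270). The jaws straddle the caps. I'll refine the measurements.

Run:
```python
from h import *
s=load('w1');print('cam',-s['R'].T@s['t'])
for n,p,z in [('pivot',(275,62),104),('corner+y-?',(403,0),90),('c -x-y',(91,25),90),('c +x+y',(410,290),90),('c+x-y',(157,305),90),('fence foot a',(393,40),90),('fence top a',(404,38),130),('fence top b',(409,262),130),
 ('cap1',(288,146),168),('cap3',(352,146),168),('cap13',(290,258),168),('cap15',(350,258),168),('blk tl',(270,123),138),('blk tr',(372,124),138),('hub',(301,269),123),('tip+',(55,98),95),('prong',(70,130),95)]:
  print(n,ray(s,*p,z).round(1))
print('TCP px',proj(s,[612.6,-12.2,168]), 'expected fence foot ends', proj(s,[504,54.5,90]),proj(s,[693,56.8,90]))
```

```text
cam [545.20086541  -8.04527864 403.69240787]
pivot [509.6 -42.1 104. ]
corner+y-? [469.5  65.4  90. ]
c -x-y [ 467.2 -192.    90. ]
c +x+y [734.2  67.9  90. ]
c+x-y [ 730.4 -191.9   90. ]
fence foot a [498.8  56.5  90. ]
fence top a [504.   56.3 130. ]
fence top b [682.8  57.7 130. ]
cap1 [570.9 -32.2 168. ]
cap3 [574.4  11.1 168. ]
cap13 [653.3 -39.5 168. ]
cap15 [656.9   4.9 168. ]
blk tl [555.9 -47.  138. ]
blk tr [562.9  29.4 138. ]
hub [685.4 -36.9 123. ]
tip+ [ 521.9 -234.5   95. ]
prong [ 549.4 -229.1   95. ]
TCP px [322.29729578 202.61512844] expected fence foot ends [390.71601764  46.89733438] [398.21352578 253.56826537]
```

carry_out(increments=[[8.5, 0.1, -0.15, -3, 0.0], [8.5, 0.1, -0.15, -6, 0.0], [8.5, 0.1, -0.15, -9, 0.0], [8.5, 0.1, -0.15, -11, 0.0], [8.5, 0.1, -0.15, -11.8, 0.0], [8.5, 0.1, -0.15, -11.8, 0.0], [6.9, 0.1, -0.15, -11.8, 0.0], [6.5, 0.1, -0.15, -11.8, 0.0], [6.2, 0.1, -0.15, -11.8, 0.0], [5.9, 0.1, -0.15, -11.8, 0.0], [5.7, 0.1, -0.15, -11.8, 0.0], [5.7, 0.1, -0.15, -11.8, 0.0]])

```text
clock: 3.88
ee_pos: [614.0, -13.3, 143.9]
tool_rot: [0.0, 0.04, 0.999, -0.0]
contact_force: [-2.2, 1.8, 7.2]
finger_gap: 0.689
```

Run:
```python
from h import *
s=snap('wrist','w2');snap('side','s2')
```

```text
(no output)
```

View pics/w2.png

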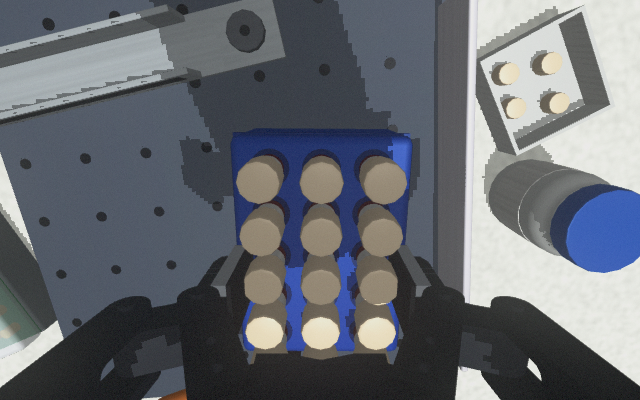

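The pads hold the middle row of caps at 59 mm opening. Now I slide it: 15 mm in -x, turn 5.4°, then towards the fence.

carry_out(increments=[[5.5, -0.3, 0.3, 0, 1], [5.5, -0.6, 0.7, 0, 2], [5.5, -0.9, 1.1, 0, 3], [5.5, -1.2, 1.5, 0, 4], [5.5, -1.5, 1.9, 0, 5.4], [5.5, -1.5, 2.2, 0, 5.4], [5.5, -1.5, 2.4, 0, 5.4], [5.5, -1.5, 2.6, 0, 5.4], [5.5, -1.5, 2.6, 0, 5.4]])

```text
clock: 5.1
ee_pos: [598.1, 10.3, 144.1]
tool_rot: [-0.001, -0.006, 1.0, -0.002]
contact_force: [-0.2, -6.8, 4.5]
finger_gap: 0.684
```

Run:
```python
from h import *
s=snap('wrist','w3')
```

```text
(no output)
```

View pics/w3.png

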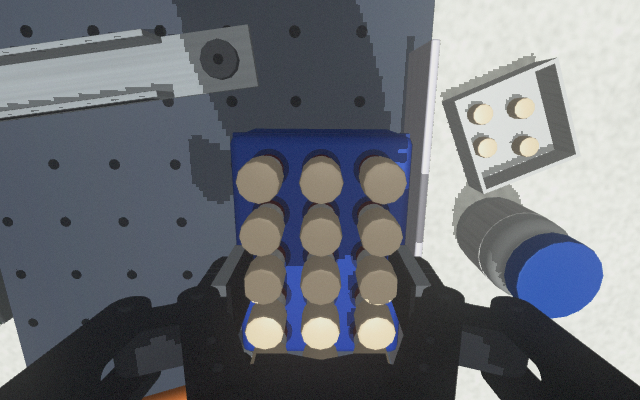

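The block is almost at the fence, with a narrow gap left at columns 410–415. I push the rest of the way gently.

carry_out(increments=[[5.5, 0.1, 0.2, 0, 0], [5.5, 0.1, 0.4, 0, 0], [5.5, 0.1, 0.5, 0, 0], [5.5, 0.1, 0.5, 0, 0]])

```text
clock: 5.65
ee_pos: [598.0, 12.5, 144.2]
tool_rot: [-0.002, -0.005, 1.0, -0.004]
contact_force: [0.0, -6.1, 4.5]
finger_gap: 0.685
```

carry_out(increments=[[5.5, 0.1, 0.3, 0, 0], [5.5, 0.1, 0.5, 0, 0], [5.5, 0.1, 0.7, 0, 0], [5.5, 0.1, 0.8, 0, 0], [5.5, 0.1, 0.8, 0, 0]])

```text
clock: 6.28
ee_pos: [597.8, 16.3, 144.4]
tool_rot: [-0.003, -0.004, 1.0, -0.007]
contact_force: [-0.7, -10.4, 5.8]
finger_gap: 0.687
```

Run:
```python
from h import *
s=snap('wrist','w4');
```

```text
(no output)
```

View pics/w4.png

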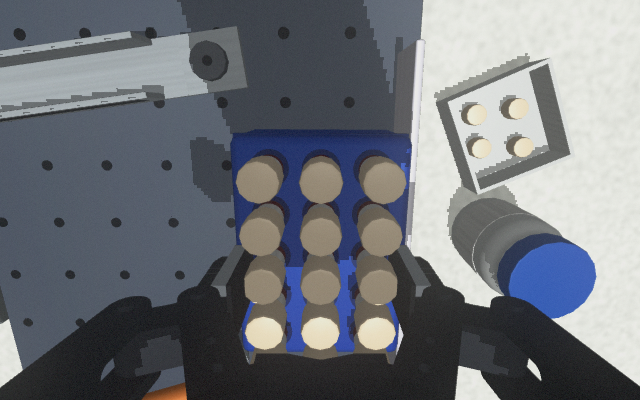

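carry_out(increments=[[5.5, 0.1, 0.3, 0, 0], [5.5, 0.1, 0.5, 0, 0], [5.5, 0.1, 0.6, 0, 0]])

```text
clock: 6.7
ee_pos: [597.9, 16.6, 144.7]
tool_rot: [-0.004, -0.004, 1.0, -0.011]
contact_force: [0.5, -12.5, 5.0]
finger_gap: 0.688
```

Contact is made and it no longer advances. I release, rise and look.

carry_out(increments=[[5.8, 0, 0, 0, 0], [6.3, 0, -0.2, 0, 0], [7.2, 0, -0.2, 0, 0], [8.0, 0, -0.2, 0, 0], [8.0, 0, -0.2, 1, 0], [8.0, 0, -0.5, 4, 0], [8.0, 0, -2, 8, -10], [8.0, 0, -5, 11.5, -20], [8.0, 0, -8, 11.5, -30], [8.0, 0, -8, 11.5, -30]])

```text
clock: 7.95
ee_pos: [597.9, -66.8, 260.8]
tool_rot: [-0.006, 0.258, 0.966, -0.01]
contact_force: [-1.2, 0.4, -0.3]
finger_gap: 0.934
```

Run:
```python
from h import *
s=snap('wrist','w5');snap('top','t5');snap('side','s5');print(manip.observe()['tool_rot'],manip.observe()['qpos'])
```

```text
[-0.00745809  0.25372494  0.96720853 -0.00869974] [ 0.11243644  0.63105165 -0.16457972  1.59037159  0.13467222  0.95017219
  0.95622762]
```

View pics/w5.png

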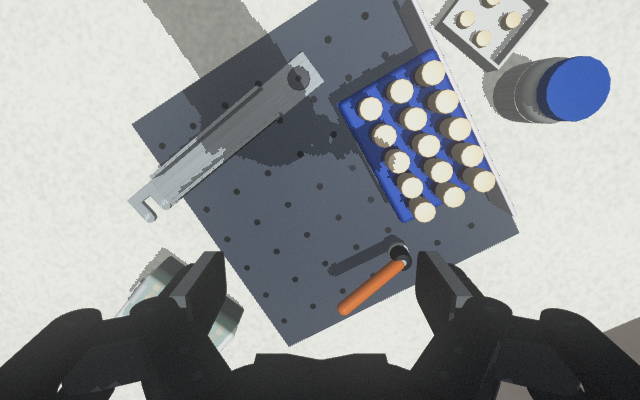

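The block now looks flush along the fence. The caps run from (371,108) to (484,180). I check its position and yaw.

Run:
```python
from h import *
s=load('w5')
front=[(371,108),(385,135),(398,161),(412,187),(424,211)];back=[(432,73),(446,102),(459,129),(472,155),(484,180)]
f=np.array([ray(s,*p,168) for p in front]);b=np.array([ray(s,*p,168) for p in back])
print(f.round(1),b.round(1),(f.mean(0)+b.mean(0))/2)
for q in(f,b): print(np.degrees(np.polyfit(q[:,0],q[:,1],1)[0]))
print('pivot',ray(s,299,78,104))
for p in[(293,360),(518,233),(133,124)]:print(ray(s,*p,90).round(1))
t=load('t5');c=t['color'][100:290,230:520]
cv2.imwrite('pics/c5.png',cv2.cvtColor(cv2.resize(c,None,fx=2.7,fy=2.7,interpolation=cv2.INTER_CUBIC),cv2.COLOR_RGB2BGR))
c=load('s5')['color'][130:270,230:430]
cv2.imwrite('pics/c5s.png',cv2.cvtColor(cv2.resize(c,None,fx=4,fy=4,interpolation=cv2.INTER_CUBIC),cv2.COLOR_RGB2BGR))
```

```text
[[556.5  -8.  168. ]
 [576.8  -8.  168. ]
 [596.8  -8.3 168. ]
 [618.   -8.  168. ]
 [637.9  -8.3 168. ]] [[556.7  35.8 168. ]
 [577.5  36.1 168. ]
 [597.6  36.4 168. ]
 [617.8  36.9 168. ]
 [637.9  37.2 168. ]] [597.34710556  14.17159425 168.        ]
-0.13209040957259452
0.9933540244983553
pivot [510.01902601 -41.88005543 104.        ]
[ 753.2 -195.4   90. ]
[733.4  67.7  90. ]
[ 467.5 -192.3   90. ]
```

View pics/c5.png

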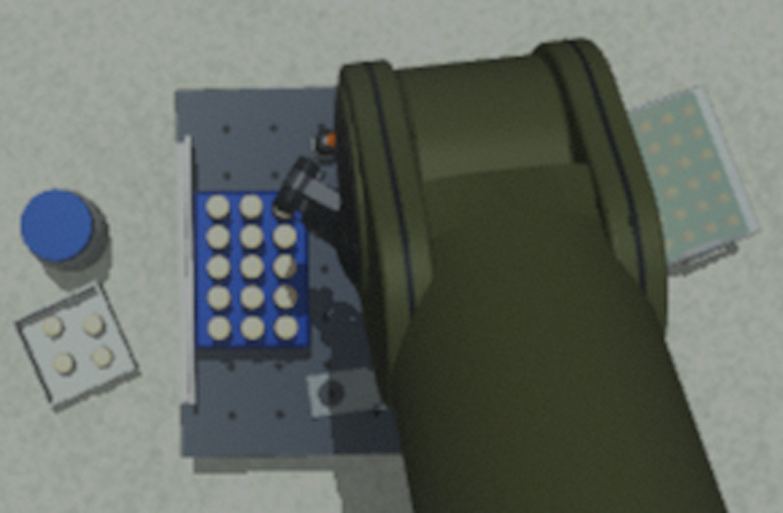

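View pics/c5s.png

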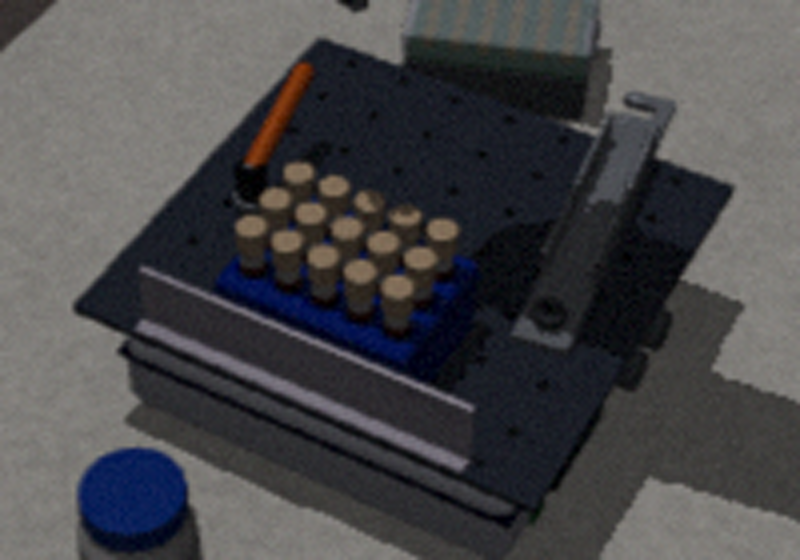

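The block is within about 2 mm of the middle and essentially flush. I square it up by pushing its front face with both open fingers, jaws along x.

carry_out(increments=[[7.0, 0.1, 0, 0, -10], [7.0, 0.1, 0, 0, -20], [7.0, 0.1, 0, 0, -30], [7.0, 0.1, 0, -1, -40], [7.0, 0.1, 0, -2, -50], [7.0, 0.1, 0.4, -4, -60], [7.0, 0.1, 0.8, -7, -60], [7.0, 0.1, 0.8, -10, -60], [7.0, 0.1, 0.8, -13, -60], [7.0, 0.1, 0.8, -15, -60], [7.0, 0.1, 0.8, -15.6, -60], [7.0, 0.1, 0.8, -15.6, -60], [7.0, 0.1, 1.4, -15.6, -60], [7.0, 0.1, 2.0, -15.6, -60], [7.0, 0.1, 2.5, -15.6, -60], [7.0, 0.1, 2.9, -15.6, -60], [7.0, 0.1, 3.2, -15.6, -60], [7.0, 0.1, 3.2, -15.6, -60]])

```text
clock: 10.35
ee_pos: [599.2, -34.6, 104.3]
tool_rot: [-0.008, 0.704, 0.71, -0.005]
contact_force: [1.0, -9.1, 1.4]
finger_gap: 0.822
```

Run:
```python
from h import *
s=snap('wrist','w6');print(manip.observe()['contact_force'])
```

```text
[ 1.28018793 -9.42568438  2.3276716 ]
```

View pics/w6.png

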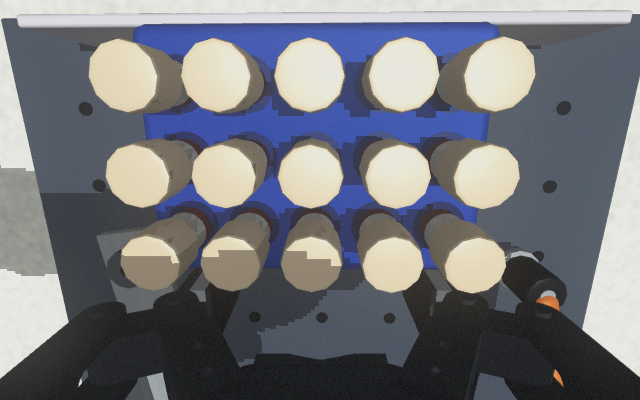

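The block sits hard up against the fence along its full width. I give a slightly firmer push, then back away, rise and move towards the bar.

carry_out(increments=[[7.0, 0, 0.5, 0, 0], [7.0, 0, 0.9, 0, 0], [7.0, 0, 0.9, 0, 0]])

```text
clock: 10.78
ee_pos: [599.2, -35.0, 104.5]
tool_rot: [-0.004, 0.705, 0.709, -0.009]
contact_force: [0.2, -15.6, -0.7]
finger_gap: 0.822
```

carry_out(increments=[[7.0, 0, -1.0, 0, 0], [7.0, 0, -2.0, 0, 0], [7.0, 0, -2.0, 3, 0], [7.0, 0, -2.0, 7, 0], [4.0, -4, -3.5, 11, 0], [0, -8, -5, 15, 0], [0, -10, -7, 16, 0], [0, -10, -7, 16, 0], [0, -10, -7, 16, 0]])

```text
clock: 11.9
ee_pos: [499.9, -103.7, 264.3]
tool_rot: [-0.004, 0.705, 0.709, -0.009]
contact_force: [0.4, 0.2, 0.4]
finger_gap: -0.003
```

Run:
```python
from h import *
s=snap('wrist','w7');print(manip.observe()['tool_rot'])
```

```text
[-0.00409091  0.70464424  0.70949216 -0.00897985]
```

View pics/w7.png

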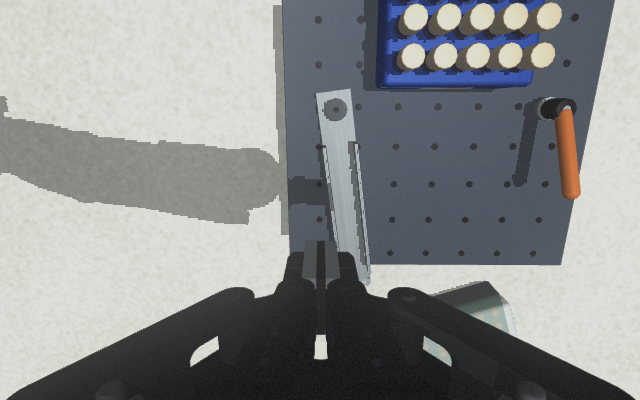

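The bar is still at about -82.5° and the block front is straight. I compute the finger path round the pivot (closed fingers, jaws kept along x).

Run:
```python
from h import *
s=load('w7')
for p in [(386,87),(533,85)]: print('blk top front',ray(s,*p,138).round(1))
for p in [(382,88),(540,84)]: print('hi',ray(s,*p,138).round(1))
print('pivot',ray(s,335,110,104),'hub',ray(s,553,107,123))
P=np.array([509.9,-42.]);o=manip.observe();e=o['ee_pos'];print(e)
for t in [-82.5,-76,-69,-62,-55,-48,-41,-34,-27,-20,-14,-9,-5,-2,0.7]:
    r=np.radians(t);h=15+14.5*abs(np.sin(r))+11*abs(np.cos(r))
    c=P+100*np.array([np.cos(r),np.sin(r)])+h*np.array([np.sin(r),-np.cos(r)])
    print(t,c.round(1),((c-e[:2])/10).round(2))
```

```text
blk top front [545.6 -25.6 138. ]
blk top front [652.9 -23.5 138. ]
hi [542.7 -26.3 138. ]
hi [657.9 -22.8 138. ]
pivot [509.08197252 -43.12591666 104.        ] hub [679.74187024 -39.14130537 123.        ]
[ 499.89311258 -103.56260892  263.96842557]
-82.5 [ 492.4 -145.2] [-0.75 -4.16]
-76 [ 503.3 -146.7] [ 0.34 -4.31]
-69 [ 515.4 -147. ] [ 1.55 -4.34]
-62 [ 527.7 -145.8] [ 2.78 -4.22]
-55 [ 540.1 -143. ] [ 4.02 -3.94]
-48 [ 552.2 -138.5] [ 5.23 -3.49]
-41 [ 563.8 -132.4] [ 6.39 -2.88]
-34 [ 574.8 -124.6] [ 7.49 -2.11]
-27 [ 584.8 -115.4] [ 8.49 -1.18]
-20 [ 593.5 -104.7] [ 9.36 -0.11]
-14 [599.9 -94.5] [10.    0.91]
-9 [604.3 -85.4] [10.44  1.81]
-5 [607.1 -77.8] [10.73  2.57]
-2 [608.9 -72. ] [10.9   3.16]
0.7 [610.2 -67. ] [11.03  3.66]
```

carry_out(increments=[[0, -2.2, -4.2, -2, 0], [0, -2.2, -4.2, -7, 0], [0, -2.2, -4.2, -12, 0], [0, -2.2, -4.2, -15.5, 0], [0, -2.2, -4.2, -16.4, 0], [0, -2.2, -4.2, -16.4, 0], [0, -1.4, -4.2, -16.4, 0], [0, -0.8, -4.2, -16.4, 0], [0, 0.3, -4.3, -16.4, 0], [0, 1.5, -4.3, -16.4, 0], [0, 2.8, -4.2, -16.4, 0], [0, 4.0, -3.9, -16.4, 0], [0, 5.2, -3.5, -16.4, 0], [0, 6.4, -2.9, -16.4, 0], [0, 7.5, -2.1, -16.4, 0], [0, 8.5, -1.2, -16.4, 0], [0, 9.4, -0.1, -16.4, 0], [0, 10.0, 0.9, -16.4, 0], [0, 10.0, 0.9, -16.4, 0]])

```text
clock: 14.32
ee_pos: [601.1, -92.7, 100.1]
tool_rot: [-0.004, 0.704, 0.71, -0.008]
contact_force: [0.1, 0.5, -0.3]
finger_gap: 0.0
```

Run:
```python
from h import *
s=snap('wrist','w8');snap('side','s8')
c=load('s8')['color'][130:270,230:430]
cv2.imwrite('pics/c8s.png',cv2.cvtColor(cv2.resize(c,None,fx=4,fy=4,interpolation=cv2.INTER_CUBIC),cv2.COLOR_RGB2BGR))
```

```text
(no output)
```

View pics/w8.png

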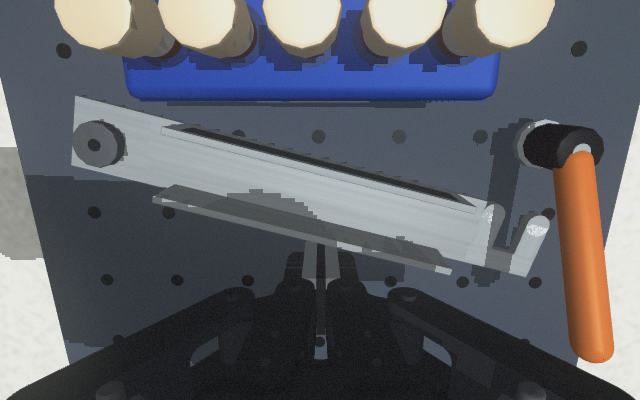

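View pics/c8s.png

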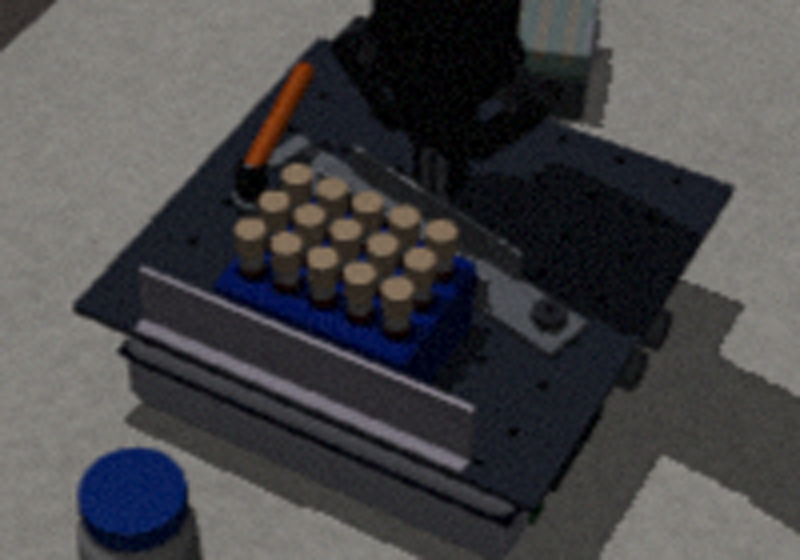

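The bar has followed to about -14°, its slot approaching the hub at (540,145). I close it further in small steps.

carry_out(increments=[[0, 0.2, 0.4, 0, 0], [0, 0.3, 0.8, 0, 0], [0, 0.5, 1.2, 0, 0], [0, 0.6, 1.5, 0, 0], [0, 0.7, 1.8, 0, 0], [0, 0.8, 2.1, 0, 0], [0, 0.8, 2.3, 0, 0], [0, 0.9, 2.5, 0, 0], [0, 0.9, 2.5, 0, 0]])

```text
clock: 15.55
ee_pos: [609.8, -68.6, 100.1]
tool_rot: [-0.004, 0.704, 0.71, -0.008]
contact_force: [0.6, 0.0, 0.3]
finger_gap: -0.001
```

Run:
```python
from h import *
s=snap('wrist','w9')
```

```text
(no output)
```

View pics/w9.png

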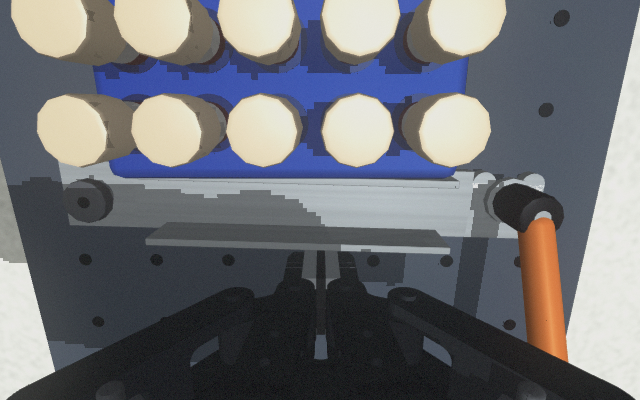

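The stud is entering the slot (prongs visible either side of the hub at about 485 and 535, row 182), with no force yet. I push home.

carry_out(increments=[[0, 0, 0.1, 0, 0], [0, 0, 0.2, 0, 0], [0, 0, 0.3, 0, 0], [0, 0, 0.4, 0, 0], [0, 0, 0.4, 0, 0]])

```text
clock: 16.23
ee_pos: [610.3, -65.2, 100.4]
tool_rot: [-0.003, 0.704, 0.71, -0.008]
contact_force: [1.4, -1.8, 0.4]
finger_gap: -0.0
```

carry_out(increments=[[0, 0, 0.2, 0, 0], [0, 0, 0.4, 0, 0], [0, 0, 0.5, 0, 0], [0, 0, 0.5, 0, 0]])

```text
clock: 16.73
ee_pos: [610.2, -64.9, 100.8]
tool_rot: [-0.001, 0.706, 0.709, -0.01]
contact_force: [-0.1, -8.8, 0.7]
finger_gap: -0.001
```

Run:
```python
from h import *
s=snap('wrist','w10')
```

```text
(no output)
```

View pics/w10.png

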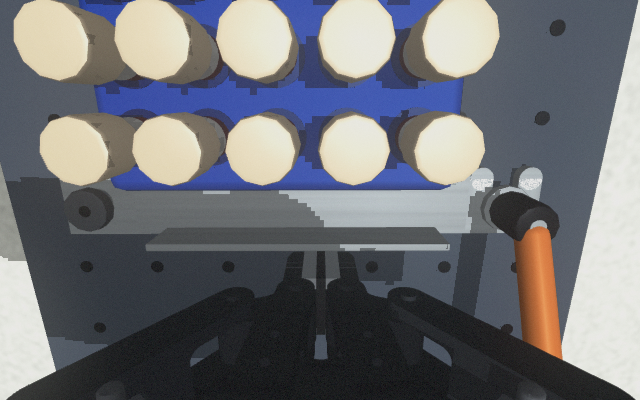

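carry_out(increments=[[0, 0, 0.4, 0, 0], [0, 0, 0.7, 0, 0], [0, 0, 0.7, 0, 0]])

```text
clock: 17.15
ee_pos: [610.2, -64.8, 101.0]
tool_rot: [0.003, 0.707, 0.707, -0.012]
contact_force: [0.0, -13.0, -1.3]
finger_gap: -0.002
```

carry_out(increments=[[0, 0, -1, 0, 0], [0, 0, -2.5, 0, 0], [0, 0, -4, 3, 0], [0, 0, -4.5, 8, 0], [0, 1, -4.5, 13, 0], [0, 1, -4.5, 15, 0], [0, 1, -4.5, 15, 0]])

```text
clock: 18.02
ee_pos: [621.2, -109.7, 252.6]
tool_rot: [0.004, 0.707, 0.707, -0.011]
contact_force: [-0.8, -0.1, -0.1]
finger_gap: -0.002
```

Run:
```python
from h import *
s=snap('wrist','w11')
print(manip.observe()['tool_rot'])
```

```text
[ 0.00228164  0.70691117  0.70719716 -0.0119817 ]
```

View pics/w11.png

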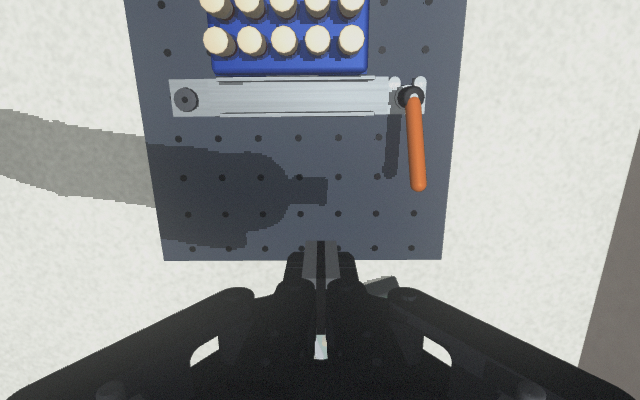

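The bar is closed along the block's front, with its slot prongs (395,83) and (420,82) past the hub at (411,97). I check the distances and the lever.

Run:
```python
from h import *
s=load('w11')
for n,p,z in [('pivot',(185,99),104),('eye edge+',(170,80),95),('eye edge-',(172,117),95),('end-',(388,115),95),('prong tip',(420,79),95),('prongL',(395,79),95),('hub',(411,97),123),('hubtop px',(408,94),123),('lever tip',(419,186),142),('lever start',(413,100),122),('blk front l',(212,75),138),('blk front r',(366,74),138),('plat c',(164,260),90),('plat c',(442,260),90)]: print(n,ray(s,*p,z).round(1))
print('cam',-s['R'].T@s['t'])
S=[599.9+90-.25,-62+21+1.1]
for z in (92.5,123): print(proj(s,S+[z]))
c=s['color'][60:140,330:480]
cv2.imwrite('pics/c11.png',cv2.cvtColor(cv2.resize(c,None,fx=5,fy=5,interpolation=cv2.INTER_CUBIC),cv2.COLOR_RGB2BGR))
snap('side','s11');snap('top','t11')
```

```text
pivot [510.  -42.4 104. ]
eye edge+ [495.8 -27.5  95. ]
eye edge- [493.8 -57.2  95. ]
end- [676.5 -55.2  95. ]
prong tip [701.  -26.6  95. ]
prongL [680.6 -26.6  95. ]
hub [688.  -40.6 123. ]
hubtop px [685.5 -38.5 123. ]
lever tip [ 694.3 -104.7  142. ]
lever start [689.9 -42.8 122. ]
blk front l [544. -26. 138.]
blk front r [651.8 -25.3 138. ]
plat c [ 467.1 -193.4   90. ]
plat c [ 737.3 -191.8   90. ]
cam [622.52737452 -40.11813537 394.40174584]
[404.28855137  95.99700668]
[413.34214078  95.97650125]
```

View pics/c11.png

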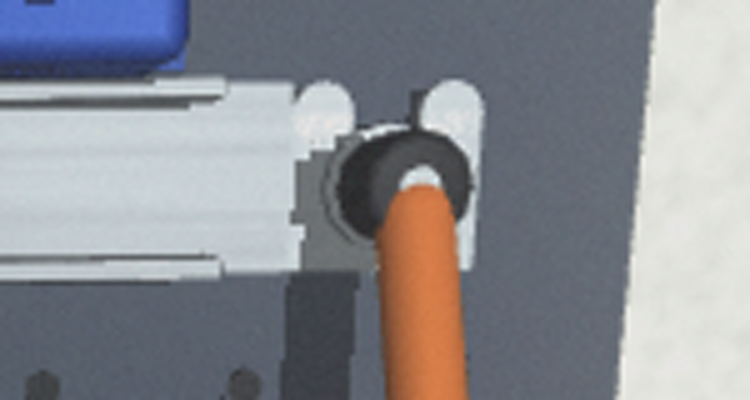

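The slot is home: the stud's washer sits centrally in the slot and the bar is in line with the pivot and the stud to about 1.5 mm. Next I compute the lever path.

Run:
```python
from h import *
S=np.array([689.7,-40.]);e=manip.observe()['ee_pos'];print(e)
for t in [-78,-86,-92,-100,-108,-116,-124,-132,-140,-146,-150,-154.5,-157]:
    r=np.radians(t);n=np.array([-np.sin(r),np.cos(r)]);h=6+14.5*abs(n[0])+11*abs(n[1])
    c=S+46*np.array([np.cos(r),np.sin(r)])+h*n
    print(t,c.round(1),((c-e[:2])/10).round(2), 'from start',((c-[727,-86])/10).round(2))
```

```text
[ 619.06114823 -109.35339332  249.44191789]
-78 [721.2 -80.3] [10.22  2.9 ] from start [-0.58  0.57]
-86 [714.1 -84.4] [9.5  2.49] from start [-1.29  0.16]
-92 [709.  -86.7] [8.99 2.27] from start [-1.8  -0.07]
-100 [703.6 -89.2] [8.45 2.02] from start [-2.34 -0.32]
-108 [697.5 -90.9] [7.85 1.84] from start [-2.95 -0.49]
-116 [691.  -91.8] [7.19 1.76] from start [-3.6  -0.58]
-124 [684.  -91.7] [6.5  1.77] from start [-4.3  -0.57]
-132 [676.9 -90.3] [5.78 1.9 ] from start [-5.01 -0.43]
-140 [669.7 -87.8] [5.07 2.16] from start [-5.73 -0.18]
-146 [664.6 -85. ] [4.55 2.44] from start [-6.24  0.1 ]
-150 [661.3 -82.7] [4.22 2.66] from start [-6.57  0.33]
-154.5 [657.7 -79.8] [3.87 2.95] from start [-6.93  0.62]
-157 [655.9 -78. ] [3.68 3.13] from start [-7.11  0.8 ]
```

carry_out(increments=[[0, 3, 1, 0, 0], [0, 6, 2, 0, 0], [0, 9, 2.4, 0, 0], [0, 10.6, 2.4, -2, 0], [0, 10.6, 2.4, -6, 0], [0, 10.6, 2.4, -10, 0], [0, 10.6, 2.4, -13, 0], [0, 10.6, 2.4, -13.2, 0], [0, 10.6, 2.4, -13.2, 0]])

```text
clock: 19.3
ee_pos: [725.3, -85.5, 117.6]
tool_rot: [0.001, 0.707, 0.707, -0.013]
contact_force: [-0.8, -0.4, -0.0]
finger_gap: -0.003
```

carry_out(increments=[[0, -0.6, 0.1, 0.3, 0], [0, -1.1, 0.1, 0.3, 0], [0, -1.6, -0.1, 0.3, 0], [0, -2.2, -0.4, 0.3, 0], [0, -2.8, -0.5, 0.3, 0], [0, -3.4, -0.6, 0.3, 0], [0, -4.1, -0.6, 0.3, 0], [0, -4.8, -0.5, 0.3, 0], [0, -5.5, -0.2, 0.3, 0], [0, -5.5, -0.2, 0.3, 0]])

```text
clock: 20.55
ee_pos: [668.7, -87.7, 120.5]
tool_rot: [0.0, 0.707, 0.707, -0.014]
contact_force: [0.9, -0.4, 0.6]
finger_gap: 0.003
```

Run:
```python
from h import *
s=snap('wrist','w12')
```

```text
(no output)
```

View pics/w12.png

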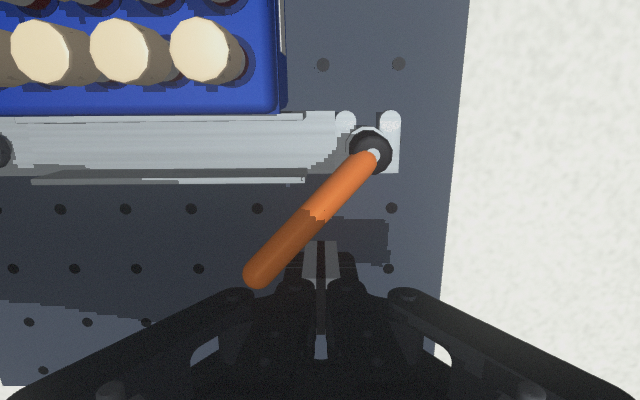

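The lever is turning, now at about -135°, and the fingers are well clear of the bar. I continue to the stop.

carry_out(increments=[[0, -0.3, 0.2, 0, 0], [0, -0.5, 0.4, 0, 0], [0, -0.8, 0.6, 0, 0], [0, -1.0, 0.8, 0, 0], [0, -1.1, 0.9, 0, 0], [0, -1.1, 0.9, 0, 0]])

```text
clock: 21.35
ee_pos: [657.6, -78.6, 120.4]
tool_rot: [0.0, 0.707, 0.707, -0.014]
contact_force: [2.4, -1.0, 0.7]
finger_gap: -0.001
```

carry_out(increments=[[0, -0.1, 0.2, 0, 0], [0, -0.15, 0.4, 0, 0], [0, -0.2, 0.5, 0, 0], [0, -0.2, 0.5, 0, 0]])

```text
clock: 21.85
ee_pos: [655.8, -75.7, 120.5]
tool_rot: [0.001, 0.707, 0.707, -0.015]
contact_force: [2.1, -4.6, 0.4]
finger_gap: -0.002
```

Run:
```python
from h import *
s=snap('wrist','w13')
```

```text
(no output)
```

View pics/w13.png

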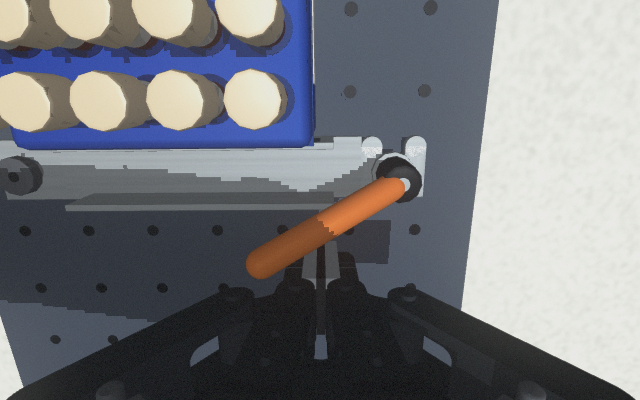

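carry_out(increments=[[0, 0, 0.3, 0, 0], [0, 0, 0.5, 0, 0], [0, 0, 0.6, 0, 0], [0, 0, 0.6, 0, 0]])

```text
clock: 22.4
ee_pos: [655.8, -75.4, 120.7]
tool_rot: [0.004, 0.708, 0.706, -0.017]
contact_force: [2.9, -9.5, -1.4]
finger_gap: -0.002
```

Run:
```python
from h import *
s=snap('wrist','w14')
for u,v,z in [(401,180,122),(260,265,142)]: print(ray(load('w13'),u,v,z))
```

```text
[689.30392755 -39.3877457  122.        ]
[632.89521696 -68.54694216 142.        ]
```

View pics/w14.png

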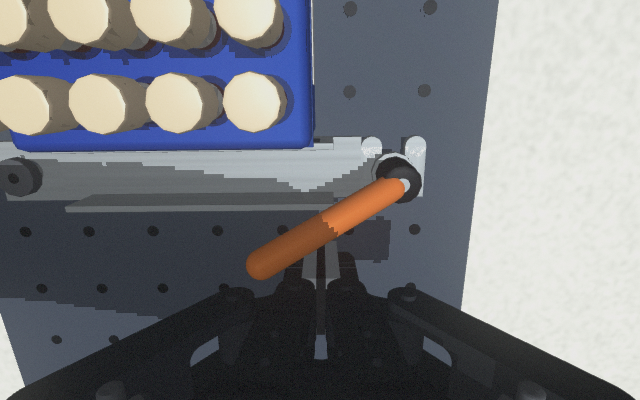

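The lever has stopped moving under rising force (9.5 N against the 2.6 N needed). It measures -153° against an expected -154.5°. I give one firmer push, then back off and inspect.

carry_out(increments=[[0, -0.1, 0.4, 0, 0], [0, -0.2, 0.8, 0, 0], [0, -0.2, 0.8, 0, 0]])

```text
clock: 22.82
ee_pos: [655.6, -75.3, 121.0]
tool_rot: [0.01, 0.71, 0.704, -0.019]
contact_force: [6.7, -13.1, -6.5]
finger_gap: -0.001
```

carry_out(increments=[[0, 0.6, -1, 0, 0], [0, 1.2, -2.5, 0, 0], [0, 1.2, -3.5, 3, 0], [0, 0, -4, 8, 0], [0, -3, -4, 13, 0], [0, -3, -4, 14, 0], [0, -3, -4, 14, 0]])

```text
clock: 23.7
ee_pos: [625.9, -114.8, 261.4]
tool_rot: [0.01, 0.71, 0.704, -0.019]
contact_force: [0.1, 0.2, -1.0]
finger_gap: 0.003
```

Run:
```python
from h import *
s=snap('wrist','w15');snap('side','s15')
c=load('s15')['color'][130:270,230:430]
cv2.imwrite('pics/c15s.png',cv2.cvtColor(cv2.resize(c,None,fx=4,fy=4,interpolation=cv2.INTER_CUBIC),cv2.COLOR_RGB2BGR))
```

```text
(no output)
```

View pics/w15.png

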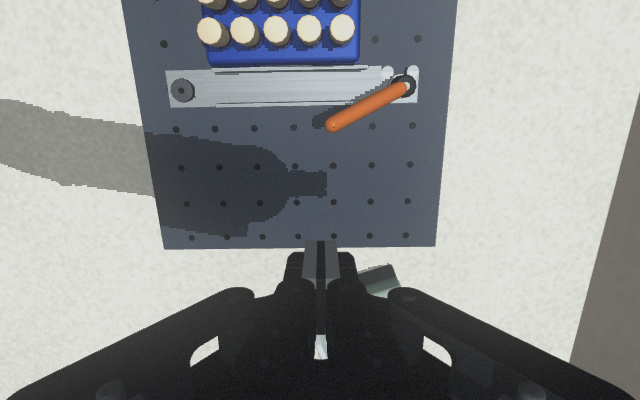

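View pics/c15s.png

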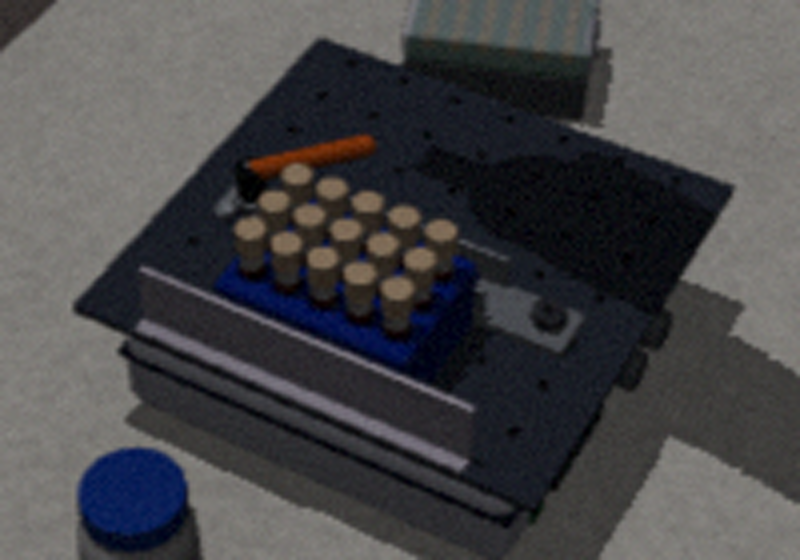

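The lever now lies beside the bar, the bar is closed and the tubes are upright. I take one final look from above the fence to check that the block is flat against it.

carry_out(increments=[[0, -0.5, 3, 2, 0], [0, -1.5, 6, 4, 0], [0, -2.5, 9, 4, 0], [0, -2.5, 11, 4, 0], [0, -2.5, 11, 4, 0]])

```text
clock: 24.42
ee_pos: [600.3, -2.4, 297.9]
tool_rot: [0.007, 0.708, 0.706, -0.02]
contact_force: [0.4, -0.3, 0.7]
finger_gap: -0.001
```

Run:
```python
from h import *
s=snap('wrist','w16')
t=load('t5');snap('top','t16')
```

```text
(no output)
```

View pics/w16.png

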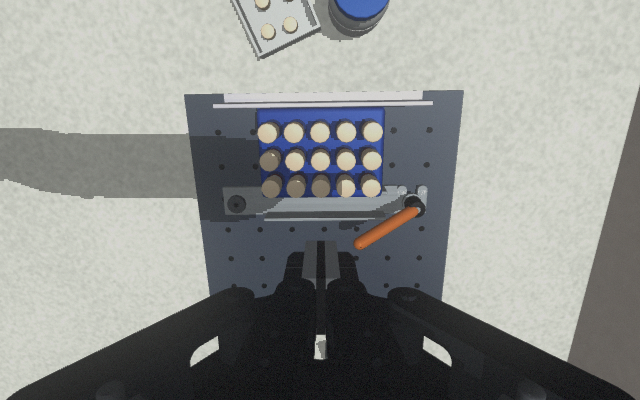

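View pics/t16.png

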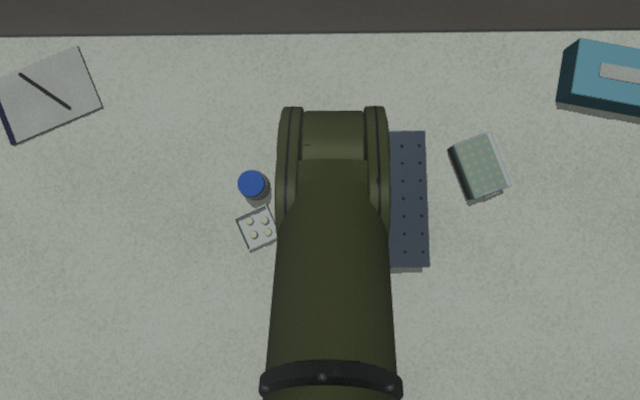

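Run:
```python
from h import *
s=load('w16');print('cam',-s['R'].T@s['t'])
c=s['color'][80:260,180:470]
cv2.imwrite('pics/c16.png',cv2.cvtColor(cv2.resize(c,None,fx=2.7,fy=2.7,interpolation=cv2.INTER_CUBIC),cv2.COLOR_RGB2BGR))
for x in (265,320,376): print(x,s['color'][100:114,x].tolist())
for n,u,v,z in [('blkL',257.5,108.5,138),('blkR',383.5,108.5,138),('blkfL',261.5,196.5,138),('blkfR',380.5,196,138),('fL',214,107,130),('fR',432,104,130),('lev tip',360,245,142),('lev hub',416,206,122),('piv',237,204,104)]: print(n,ray(s,u,v,z).round(1))
```

```text
cam [603.00925959  69.7332895  438.3508569 ]
265 [[210, 207, 209], [184, 183, 181], [105, 105, 108], [144, 145, 147], [209, 209, 207], [209, 208, 211], [205, 203, 208], [167, 165, 172], [70, 72, 94], [55, 66, 115], [56, 72, 131], [65, 80, 143], [63, 80, 149], [66, 88, 159]]
320 [[210, 211, 208], [109, 109, 110], [119, 120, 125], [204, 204, 204], [213, 212, 210], [209, 210, 210], [179, 179, 184], [74, 76, 90], [55, 66, 108], [63, 75, 133], [67, 84, 150], [69, 87, 159], [73, 95, 167], [72, 95, 169]]
376 [[133, 133, 133], [96, 95, 100], [195, 196, 200], [212, 211, 208], [209, 208, 207], [183, 183, 190], [80, 83, 93], [57, 65, 102], [58, 68, 129], [64, 80, 145], [70, 91, 161], [78, 102, 176], [80, 106, 181], [80, 103, 179]]
blkL [544.5  54.4 138. ]
blkR [650.6  54.1 138. ]
blkfL [543.6 -23.4 138. ]
blkfR [651.9 -22.7 138. ]
fL [505.1  55.3 130. ]
fR [693.1  57.4 130. ]
lev tip [634.5 -69.6 142. ]
lev hub [689.1 -37.6 122. ]
piv [511.2 -42.1 104. ]
```

View pics/c16.png

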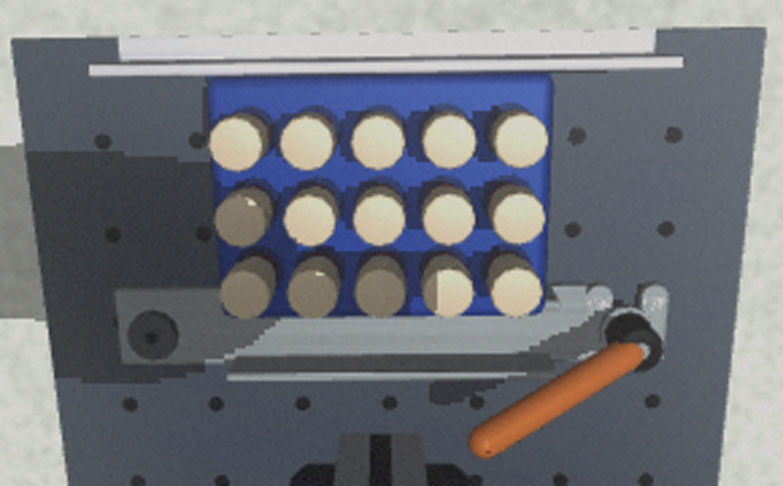

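Run:
```python
from h import *
S=np.array([689.7,-40])
for f in ('w15','w16','w14','w13'):
    s=load(f);h=cv2.cvtColor(s['color'],cv2.COLOR_RGB2HSV)
    m=((h[...,0]<15)&(h[...,1]>140)&(h[...,2]>60)).astype(np.uint8)
    c=max(cv2.findContours(m,0,2)[0],key=cv2.contourArea)
    vx,vy,x0,y0=cv2.fitLine(c,cv2.DIST_L2,0,.01,.01).ravel()
    # compare with predicted projected axis for angles
    out=[]
    for a in np.arange(-160,-145,.25):
        r=np.radians(a);u=np.array([np.cos(r),np.sin(r)])
        A=proj(s,[*(S+20*u),90+37.1]);B=proj(s,[*(S+58*u),90+50.6])
        d=B-A;out.append((abs(np.arctan((d[0]*vy-d[1]*vx)/(d[0]*vx+d[1]*vy))),a))
    print(f,min(out),cv2.contourArea(c))
```

```text
w15 (np.float64(0.0020496856799090066), np.float64(-154.75)) 1234.5
w16 (np.float64(0.0014522045778158513), np.float64(-154.0)) 739.0
w14 (np.float64(0.00196030834141929), np.float64(-155.25)) 4800.0
w13 (np.float64(0.0008947516560137685), np.float64(-155.0)) 4796.5
```

The lever is at about -154.5°, which matches the stop. All checks agree, so I hand the job in.

```bash
python3 -c "
from bench import manip
o=manip.observe();print(o['clock'],o['contact_force']);print(manip.job_done())"
```

```text
24.525 [-0.60930143  0.30674197  0.66420759]
the job is handed in; nothing more can be done
None
```

The job is done and handed in at 24.5 s, with the arm clear of everything. I slid the block back by its caps and squared it against the fence from the front. Then I swung the bar round onto the stud and turned the lever clockwise to its stop.

- **Block:** its back edge is parallel to the fence with no gap visible. It sits about 1.5 mm off the middle in x, and the tubes are upright.
- **Bar:** it stopped firmly under a 13 N push. The stud sits centrally in the slot, and the bar lines up with the pivot and the stud to about 1.5 mm.
- **Lever:** it stalled under 13 N or more. Its image axis gives about -154.5°, which is where the stop should be.
- **A reading that disagreed:** a rougher reading from hand-picked pixels put the lever 2 to 5° short of the stop. I trusted the line fit because four views agreed and the lever had stalled hard.
- **Bystanders:** the jar, tip box and cap tray look unmoved in the last top view. I judged that by eye and did not measure it.

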